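# Change over the flip-cap sample vials behind the splash shield

### The job

Change the vial stand over for the next sample: slide the clear splash shield all the way down before touching any vial, press both open white caps fully shut, and then flip the closed green cap open until it stands upright or leans back. Finally raise the shield all the way up again, leaving the jar and the petri dish where they are.

Things in the scene. Friction and masses are not known exactly. Their poses are not given: they have to be found in the camera images.
- stand: fixed bench stand: white base plate 140 x 320 x 12 mm, a blue deck with three vial places in a row along its y axis (80 mm apart, deck top 52 mm above the bench), two aluminium guide posts at its front (-x) corners (212 mm tall, at x -66, y -150 and +150 mm). Origin on the bench; x points away from the front, y along the row, z up. The vial row lies at stand x = +20 mm
- shield (a joint): height in m of the clear splash shield that slides vertically between the two posts in front of the vials: 0 = fully down, 0.09 = fully up; it stays where it is left (about 4 N of friction)
- shield_handle (a point): middle of the shield's black handle bar (96 mm long along the stand's y, 14 mm thick in x, 16 mm tall; free below it except for two stubs 38 mm either side of the middle). 142 mm above the bench when down, 232 mm when up; moves with the shield; axes as the stand's
- white_vial_a: a white-capped vial: clear flip-cap vial, 40 mm wide, 95 mm tall, held fast in one of the deck's three places. Origin at the centre of its foot (12 mm above the bench), axes as the stand's; rim 95 mm above the origin
- white_cap_a (a joint): opening angle in rad of this vial's hinged cap: 0 = pressed fully shut, 1.57 = upright, 2.1 = leaning back at its stop; hinge stiff enough that it stays where it is left. The hinge lies along the stand's y at the back (+x) of the rim, 26 mm behind the vial's axis and 95 mm above the vial's origin; the cap's front lifts up and back
- white_cap_a_tab (a point): middle of this cap's thumb tab: a block 24 long, 16 wide (along y), 20 mm tall at the cap's front; 60 mm along -x and 6 mm along z from the hinge, in the cap's axes (z out of the cap's top), which turn with the cap. The cap is a disc 46 mm wide, 11 mm thick, centred 26 mm from the hinge; its top lies 5 mm below the tab's
- white_vial_b: the other white-capped vial: clear flip-cap vial, 40 mm wide, 95 mm tall, held fast in one of the deck's three places. Origin at the centre of its foot (12 mm above the bench), axes as the stand's; rim 95 mm above the origin
- white_cap_b (a joint): opening angle in rad of this vial's hinged cap: 0 = pressed fully shut, 1.57 = upright, 2.1 = leaning back at its stop; hinge stiff enough that it stays where it is left. The hinge lies along the stand's y at the back (+x) of the rim, 26 mm behind the vial's axis and 95 mm above the vial's origin; the cap's front lifts up and back
- white_cap_b_tab (a point): middle of this cap's thumb tab: a block 24 long, 16 wide (along y), 20 mm tall at the cap's front; 60 mm along -x and 6 mm along z from the hinge, in the cap's axes (z out of the cap's top), which turn with the cap. The cap is a disc 46 mm wide, 11 mm thick, centred 26 mm from the hinge; its top lies 5 mm below the tab's
- green_vial: the green-capped vial: clear flip-cap vial, 40 mm wide, 95 mm tall, held fast in one of the deck's three places. Origin at the centre of its foot (12 mm above the bench), axes as the stand's; rim 95 mm above the origin
- green_cap (a joint): opening angle in rad of this vial's hinged cap: 0 = pressed fully shut, 1.57 = upright, 2.1 = leaning back at its stop; hinge stiff enough that it stays where it is left. The hinge lies along the stand's y at the back (+x) of the rim, 26 mm behind the vial's axis and 95 mm above the vial's origin; the cap's front lifts up and back
- green_cap_tab (a point): middle of this cap's thumb tab: a block 24 long, 16 wide (along y), 20 mm tall at the cap's front; 60 mm along -x and 6 mm along z from the hinge, in the cap's axes (z out of the cap's top), which turn with the cap. The cap is a disc 46 mm wide, 11 mm thick, centred 26 mm from the hinge; its top lies 5 mm below the tab's
- buffer_jar: bystander: white lidded jar, 46 mm wide, 84 mm tall, loose, upright; origin at the centre of its foot
- petri_dish: bystander: clear petri dish, 72 mm wide, 14 mm tall, loose; origin at the centre of its underside

How it is judged:
On the way, in this order (a step that is already met when the one before it is completed fails the run):
1. the shield is fully down (value of joint shield below 0.012 m), for 0.2 s.
2. both white caps are shut, the shield still down (value of joint each of white_cap_a, white_cap_b below 0.08 rad and value of joint shield below 0.03 m), for 0.2 s.
3. the green cap stands open, the white caps shut, the shield still down (all of step 2 and value of joint green_cap above 1.35 rad), for 0.2 s.
At the end, for the whole second after the job is handed in: Both white caps are shut (under 0.08 rad), the green cap stands open (over 1.35 rad), the shield is up (over 0.08 m of its 0.09 m), and caps and shield are at rest (value of joint each of white_cap_a, white_cap_b below 0.08 rad and value of joint green_cap above 1.35 rad and value of joint shield above 0.08 m and velocity of joint white_cap_a between -0.05 and 0.05 rad/s and velocity of joint white_cap_b between -0.05 and 0.05 rad/s and velocity of joint green_cap between -0.05 and 0.05 rad/s and velocity of joint shield between -0.05 and 0.05 m/s); the robot touches nothing.
It fails at once if a vial or its cap is touched while the shield is not down (value of joint shield above 0.03 m and (contact force between any of the fingers, the arm and white_vial_a above 0.5 N or contact force between any of the fingers, the arm and green_vial above 0.5 N or contact force between any of the fingers, the arm and white_vial_b above 0.5 N)).
It fails at once if the jar or the petri dish is pushed more than 30 mm from its place (distance of any of buffer_jar, petri_dish from where it was at the start of the episode above 0.03 m).
It also fails if it takes over 72 s, if anything falls off the work surface, if the arm or the gripper's body presses on something with over 40 N, if the wrist force passes 120 N, or if a joint passes its speed limit or range.

### The arm

A 6-joint arm with a two-finger parallel gripper is mounted at the origin on a cart in front of the work surface, level with it; the furniture and walls round the work are solid. World frame = base frame: x ahead of the robot, y to its left, z up, the work surface at z = 0. Lengths are in m, angles in rad, forces in N, time in s.
With the tool pointing down it reaches from about 0.15 to 0.775 m from the base axis. Payload 6.1 kg.
Tool frame: the origin (TCP) lies between the finger pads; the fingertips stand 11 mm ahead of it and the grasp point (between the pads) lies 8 mm behind it (robot.nose_length is the distance from the TCP to the fingertips, in m); z points along the fingers, y is the line along which they close (so a half turn about z gives the same grasp; the last joint's range is limited). The gripper opens to 85 mm and grips with 20 to 120 N. Pads are 22 mm wide; open, the fingers measure 114 mm over their backs; the gripper's body (76 mm by 85 mm) begins 54 mm behind the grasp point. The pads swing forward as they close: fully open they stand 13 mm farther back than shut.
Start: joints at [1.14, 0.126, -0.04, 1.405, 0, 1.571], TCP at [0.219, 0.477, 0.242] pointing down, gripper open.
Joint ranges: [-2.72, 2.72], [-0.95, 1.95], [-1.27, 1.35], [-1.78, 2.02], [-1.46, 1.47], [-3.14, 3.14]. Speed limits (rad/s): [2.39, 2.39, 3.01, 3.14, 3.14, 3.14].

### API

Orientations are given as a unit quaternion [x, y, z, w].
In Python, from plant import robot, snapshot, nets gives the robot as it stands.
- The arm moves only by the shell command python3 -m jog 'ROWS' [FORCE]. ROWS is JSON, a list of rows, each a list of 7 numbers: the shift along the tool's x, y, z as a fraction of full scale, then the turn, a rotation vector about the tool's x, y, z as a fraction of full scale, then the closure, from -1 (fully open) to 1 (shut). In form: [[x, y, z, ax, ay, az, jaw], ...]. A call has 1 to 8 rows; each row shifts and turns the commanded pose from where the row before left it, along the tool's axes as they then stand; what a row does not reach is not made up. Full scale, the value 1, is 0.4 m for a shift and 45 degrees for a turn. A row lasts 1/12 s, in which the tool goes at most 41.7 mm and 7.16 degrees, less where a joint would pass 70% of its speed; a pose out of reach is approached as far as the arm can. A call with a number of a shift or a turn outside -1 to 1 is refused whole. A call with a gripper value outside its range is refused whole. The fingers move at their own pace and stop on an object; FORCE is the grip in N (left out, the last holds). Time passes only in rows, so rows that do not move let the fingers close. It gives the time, the measured TCP pose, the force, the opening and the grip force at its end, in the units of the state.
- robot.sense(): the state, without advancing time (a new reading comes with each control period).
- snapshot(name): name is "scene" or "top" or "wrist"; returns a dict with "image" (480x640x3 uint8, red, green, blue), "depth" (480x640 float32, m along the optical axis (not along the pixel's ray), 0 where there is no reading), "fx", "fy", "cx", "cy" (pixels), "position" and "orientation" of the camera in the world; the wrist camera has in their place "hand_eye" (4x4, takes a point from camera to tool coordinates, whose origin is the TCP and whose axes are the flange's). Camera axes: x right, y down, z forward; pixel columns grow to the right and rows downward; lengths in m; the calibration is good to about 2 mm. The wrist camera is an equidistant fisheye: a pixel r from the principal point sees the ray r / f radians off the axis. A picture is of the moment at which its call begins: read the wrist's pose just before it.
- robot.finish_job(): hands the job in; it is judged then, once.
Trained networks look in the newest picture that a camera, given by its name, has taken for a name from the list of things; names that differ only in an ending like _2 or _b are one class to them, and where a whole thing is asked for, a point or a joint stands for the part that bears it (a point fixed in the world has none). Each returns a list of dicts, best first, with "conf" (0 to 1); they miss things now and then, are a little off and sometimes report something else, mostly with a low value. They report only what shows in the picture. A call takes as long as a camera call.
- nets.regions_of(name, camera): "region" (480x640 bool, what is visible of it) and "bbox" ([left, top, right, bottom] in pixels, round what is visible of it).
The state is a dict: "t": time; "joint_positions": joint angles; "qvel": joint speeds; "joint_efforts": joint torques, N m; "tcp_pos": TCP position; "tool_rot": TCP orientation; "wrist_force": force on the tool from outside, world axes, zero at the start; "moment": the same for the moment, N m; "finger_gap": opening from 0.0 (shut) to 1.0 (fully open); "gripper_force": force on a finger pad.
Only numpy, scipy, OpenCV 4.12 (cv2) and the standard library are available. Lean on these libraries where they do the work, as an engineer would, in place of code of your own. Each camera call takes 0.05 s, during which the arm holds its last target. There are 200 camera calls.

## Working session

There is one attempt and no reset: what is moved stays moved. The work goes in short steps, Python scripts to look and compute and a shell command to move; the robot and the scene stay as the last step left them, time stands still between calls to the robot, and variables do not carry over. Pictures are saved under pics/ and viewed, at most 10 in all, crops included, and the job is handed in when it is done.

```bash
ls; mkdir -p pics; cat > h.py <<'E'
import numpy as np, cv2
from scipy.spatial.transform import Rotation as R
from plant import robot, snapshot, nets
def pts(s, mask=None):
    d=s["depth"]; v,u=np.nonzero((d>0) if mask is None else (mask&(d>0)))
    z=d[v,u]; p=np.c_[(u-s["cx"])/s["fx"]*z,(v-s["cy"])/s["fy"]*z,z]
    return R.from_quat(s["orientation"]).apply(p)+s["position"], np.c_[u,v]
E
python3 - <<'E'
from h import *
st=robot.sense(); print({k:np.round(v,3).tolist() for k,v in st.items()}, robot.nose_length)
ims=[]
for c in("scene","top"):
    s=snapshot(c); cv2.imwrite(f"pics/{c}0.png",s["image"][:,:,::-1]); print(c,s["fx"],s["cx"],s["cy"],s["position"],s["orientation"])
    np.savez(f"{c}0.npz",**s)
    for n in("stand","shield","shield_handle","white_vial_a","white_cap_a","white_cap_a_tab","green_vial","green_cap","green_cap_tab","buffer_jar","petri_dish"):
        for r in nets.regions_of(n,c):
            if r["conf"]<.3: continue
            p,_=pts(s,r["region"]); 
            print(n,round(r["conf"],2),r["bbox"],np.round(np.median(p,0),3) if len(p) else 0,np.round(np.percentile(p,[2,98],axis=0),3).tolist() if len(p) else 0)
E
```

```text
pics
{'t': 0.0, 'joint_positions': [1.14, 0.126, -0.041, 1.405, -0.0, 1.571], 'qvel': [0.0, -0.0, -0.002, -0.0, -0.0, -0.002], 'joint_efforts': [0.0, -43.592, 35.292, 0.017, 0.0, -0.0], 'tcp_pos': [0.219, 0.477, 0.242], 'tool_rot': [0.214, 0.977, -0.001, -0.0], 'wrist_force': [-1.002, -1.043, 0.519], 'moment': [0.059, 0.057, 0.014], 'gripper_force': 0.0, 'finger_gap': 1.002} 0.011
scene 536.5987933166025 318.52414287902155 247.7815484695049 [ 0.04384078 -0.41245993  0.913917  ] [ 0.87683452 -0.32390571  0.13000336 -0.33067424]
stand 0.97 [234.6, 171.5, 370.5, 355.8] [0.446 0.095 0.059] [[0.402, -0.018, 0.007], [0.535, 0.297, 0.236]]
shield 0.88 [242.1, 181.7, 312.3, 313.4] [0.434 0.138 0.168] [[0.412, 0.023, 0.102], [0.463, 0.283, 0.237]]
shield_handle 0.95 [240.4, 179.5, 313.8, 306.9] [0.434 0.139 0.168] [[0.412, 0.023, 0.064], [0.467, 0.284, 0.237]]
white_vial_a 0.84 [287.7, 189.0, 318.2, 244.3] [0.554 0.201 0.105] [[0.518, 0.184, 0.059], [0.577, 0.23, 0.18]]
white_vial_a 0.79 [324.9, 234.6, 359.6, 296.9] [0.523 0.046 0.104] [[0.488, 0.028, 0.056], [0.542, 0.074, 0.181]]
white_vial
[... 2247 characters left out ...]
02], [0.608, 0.226, 0.181]]
green_vial 0.89 [303.5, 225.2, 320.9, 261.2] [0.519 0.133 0.117] [[0.48, 0.113, 0.066], [0.549, 0.152, 0.125]]
green_cap 0.73 [301.4, 224.0, 323.8, 257.5] [0.519 0.133 0.118] [[0.482, 0.113, 0.108], [0.547, 0.152, 0.125]]
green_cap_tab 0.68 [299.0, 225.9, 322.4, 259.5] [0.521 0.133 0.117] [[0.481, 0.11, 0.044], [0.553, 0.152, 0.125]]
buffer_jar 0.7 [170.7, 258.4, 197.7, 272.9] [0.459 0.436 0.08 ] [[0.442, 0.423, 0.005], [0.48, 0.462, 0.088]]
buffer_jar 0.33 [266.6, 205.6, 290.0, 242.6] [0.555 0.209 0.103] [[0.519, 0.189, 0.012], [0.58, 0.229, 0.18]]
petri_dish 0.76 [430.6, 232.4, 460.7, 261.1] [ 0.517 -0.195  0.004] [[0.486, -0.227, -0.003], [0.55, -0.163, 0.012]]
```

```bash
python3 - <<'E'
from h import *
import itertools
res={}
for c in("scene","top"):
    s=dict(np.load(f"{c}0.npz")); p,uv=pts(s); im=s["image"].astype(int)
    rgb=im[uv[:,1],uv[:,0]]
    box=(p[:,0]>.36)&(p[:,0]<.64)&(p[:,1]>-.06)&(p[:,1]<.36)
    def info(n,m):
        m=m&box; q=p[m]
        if len(q)<5: print(c,n,len(q)); return
        mr=cv2.minAreaRect(q[:,:2].astype(np.float32))
        print(c,n,len(q),"mean",np.round(q.mean(0),4),"rect",np.round(mr[0],4),np.round(mr[1],4),round(mr[2],2),"z",np.round(np.percentile(q[:,2],[2,50,98]),4))
    dark=rgb.max(1)<70
    info("handle top",dark&(p[:,2]>.21)&(p[:,2]<.26)&(p[:,1]>.07)&(p[:,1]<.23))
    info("anytop",(p[:,2]>.195)&(p[:,2]<.26))
    info("postA",(p[:,2]>.15)&(p[:,2]<.22)&(p[:,1]>.26)); info("postB",(p[:,2]>.15)&(p[:,2]<.22)&(p[:,1]<.02))
    blue=(rgb[:,2]>rgb[:,0]+40)&(abs(p[:,2]-.052)<.012); info("deck",blue)
    info("base",(abs(p[:,2]-.012)<.005)&(rgb.min(1)>120))
    g=(rgb[:,1]>rgb[:,0]+30)&(rgb[:,1]>rgb[:,2]+15)&(p[:,2]>.1); info("green",g)
    for nm,a,b in(("wA",.17,.25),("wB",.01,.09)): info(nm,(p[:,2]>.13)&(p[:,2]<.2)&(p[:,0]>.5)&(p[:,1]>a)&(p[:,1]<b))
a=cv2.imread("pics/scene0.png")[140:380,190:470]; b=cv2.imread("pics/top0.png")[180:320,150:480]
a=cv2.resize(a,None,fx=1.4,fy=1.4,interpolation=3)
A=cv2.resize(cv2.imread("pics/scene0.png")[150:360,190:400],(480,480),interpolation=3)
B=cv2.resize(cv2.imread("pics/top0.png")[190:310,220:390],(320,226),interpolation=3)
o=np.zeros((480,800,3),np.uint8);o[:,:480]=A;o[:226,480:]=B;o[240:480,480:]=cv2.resize(cv2.imread("pics/scene0.png"),(320,240));cv2.imwrite("pics/v0.png",o)
E
```

```text
scene handle top 391 mean [0.4344 0.1426 0.233 ] rect [0.4368 0.1481] [0.0955 0.0143] 78.65 z [0.2124 0.2353 0.2387]
scene anytop 1307 mean [0.4338 0.1363 0.2136] rect [0.4378 0.1492] [0.3192 0.02  ] 79.11 z [0.1972 0.2055 0.2382]
scene postA 313 mean [0.4615 0.2855 0.1897] rect [0.4641 0.2831] [0.0474 0.0197] 83.09 z [0.1522 0.1972 0.2142]
scene postB 353 mean [ 4.074e-01 -2.000e-04  1.895e-01] rect [0.4103 0.0066] [0.0285 0.0198] 79.81 z [0.151  0.1926 0.2142]
scene deck 1069 mean [0.5021 0.0716 0.0573] rect [0.4931 0.196 ] [0.1609 0.3885] 17.87 z [0.0427 0.0585 0.0622]
scene base 2920 mean [0.4548 0.1027 0.0128] rect [0.4584 0.1428] [0.3202 0.202 ] 80.83 z [0.0087 0.0129 0.0162]
scene green 420 mean [0.5155 0.1317 0.119 ] rect [0.5135 0.1299] [0.0713 0.0436] 11.58 z [0.1089 0.1192 0.1259]
scene wA 332 mean [0.5668 0.1997 0.1546] rect [0.5675 0.2042] [0.0395 0.0332] 50.22 z [0.131  0.1511 0.1808]
scene wB 359 mean [0.5307 0.0435 0.1564] rect [0.5349 0.0469] [0.043  0.0245] 77.24 z [0.1314 0.152  0.1815]
top handle top 224 mean [0.4387 0.1487 0.2347] rect [0.4386 0.1484] [0.0904 0.0
[... 209 characters left out ...]
 [0.0451 0.0195] 78.48 z [0.1749 0.207  0.2147]
top postB 110 mean [0.4115 0.0045 0.2081] rect [0.4119 0.0061] [0.0275 0.0195] 78.37 z [0.1896 0.2099 0.2171]
top deck 1816 mean [0.5174 0.1381 0.0569] rect [0.5014 0.2006] [0.1745 0.3874] 17.94 z [0.0518 0.057  0.0621]
top base 3117 mean [0.4785 0.1398 0.0114] rect [0.4755 0.1567] [0.3602 0.2565] 83.34 z [0.0074 0.0113 0.0162]
top green 370 mean [0.5186 0.1339 0.1176] rect [0.5146 0.1332] [0.0706 0.0412] 0.54 z [0.1104 0.1175 0.1254]
top wA 213 mean [0.5694 0.2035 0.1561] rect [0.5722 0.204 ] [0.044  0.0284] 77.92 z [0.1323 0.1494 0.1809]
top wB 180 mean [0.5344 0.0502 0.1576] rect [0.536  0.0491] [0.0443 0.0219] 80.05 z [0.1339 0.1506 0.1807]
```

View pics/v0.png

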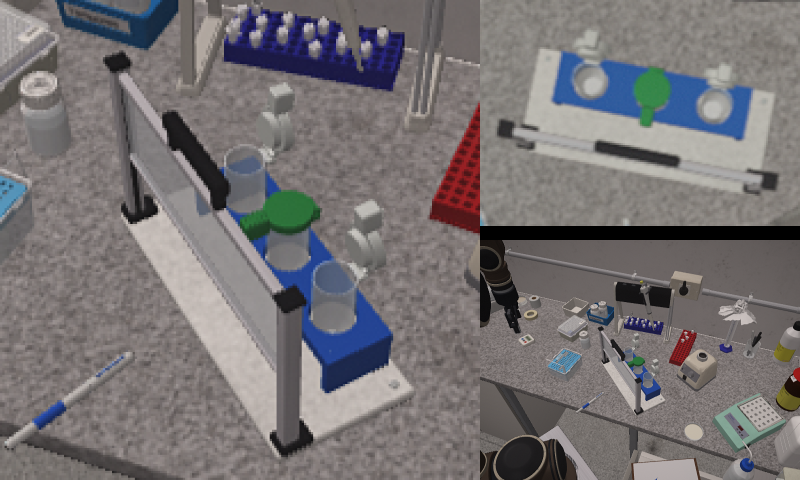

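Shield up, green cap (middle) shut at crop (290,215), both white caps about upright at crop (275,120) and (365,240). The measured heights and spacing match the text. The stand is at (0.503, 0.1365), yaw −10.9°.

```bash
cat >> h.py <<'E'
O=np.array([.5031,.1365,0]); S=R.from_euler("z",-10.9,degrees=True)
def to(x,y,z):
    """stand-frame TCP target (mm): print current stand pose and shift in tool axes, full-scale fractions"""
    st=robot.sense(); T=R.from_quat(st["tool_rot"])
    p=O+S.apply(np.array([x,y,z])/1e3)
    print("now",np.round(S.inv().apply(st["tcp_pos"]-O)*1e3,1),"err rot/45deg (tool down, y||stand y)",np.round((T.inv()*S*R.from_quat([0,1,0,0])).as_rotvec()/(np.pi/4),3),
      "shift",np.round(T.inv().apply(p-st["tcp_pos"])/.4,3),"t",st["t"],"F",np.round(st["wrist_force"],1))
E
python3 -m jog '[[0,0,-0.09,0,0,-0.153,1],[0,0,0,0,0,-0.153,1]]'; python3 -c "
from h import *; to(-66,0,275)"
```

```text
t: 1.37
tcp_pos: [0.2194, 0.4773, 0.2822]
tool_rot: [0.092, 0.996, 0.002, 0.001]
wrist_force: [-0.9, 0.3, 1.5]
finger_gap: 0.749
gripper_force: 0.0
now [-343.1  281.   282.2] err rot/45deg (tool down, y||stand y) [0.005 0.001 0.007] shift [-0.689 -0.706  0.016] t 1.3667 F [-0.9  0.3  1.5]
```

```bash
python3 -m jog '[[-0.069,-0.07,0,0,0,0,1],[-0.069,-0.07,0,0,0,0,1],[-0.069,-0.07,0,0,0,0,1],[-0.069,-0.07,0,0,0,0,1],[-0.069,-0.07,0,0,0,0,1],[-0.069,-0.07,0,0,0,0,1],[-0.069,-0.07,0,0,0,0,1],[-0.069,-0.07,0,0,0,0,1]]' >/dev/null; python3 -m jog '[[-0.069,-0.07,0,0,0,0,1],[-0.068,-0.07,0,0,0,0,1],[0,0,0,0,0,0,1]]'; python3 -c "
from h import *; to(-66,0,256)"
```

```text
t: 2.28
tcp_pos: [0.4396, 0.145, 0.2781]
tool_rot: [0.099, 0.995, -0.001, 0.001]
wrist_force: [-0.2, -0.0, -0.3]
finger_gap: 0.002
gripper_force: 0.0
now [-64.   -3.6 278.1] err rot/45deg (tool down, y||stand y) [-0.002  0.002 -0.009] shift [0.005 0.009 0.055] t 2.2833 F [-0.2 -0.  -0.3]
```

```bash
python3 -m jog '[[0.005,0.009,0.05,0,0,0,1],[0,0,0.035,0,0,0,1],[0,0,0.035,0,0,0,1],[0,0,0.035,0,0,0,1],[0,0,0.035,0,0,0,1],[0,0,0.035,0,0,0,1],[0,0,0.035,0,0,0,1],[0,0,0.035,0,0,0,1]]'; python3 -m jog '[[0,0,0.004,0,0,0,1],[0,0,0.004,0,0,0,1],[0,0,0,0,0,0,1],[0,0,0,0,0,0,1]]';  python3 -c "
from h import *; to(-66,0,161)"
```

```text
t: 2.95
tcp_pos: [0.436, 0.1537, 0.1604]
tool_rot: [0.095, 0.995, -0.0, 0.001]
wrist_force: [-2.4, -2.1, 69.2]
finger_gap: 0.001
gripper_force: 42.3
t: 3.28
tcp_pos: [0.4361, 0.1537, 0.1608]
tool_rot: [0.095, 0.995, 0.0, 0.002]
wrist_force: [-7.3, -4.0, 25.3]
finger_gap: -0.002
gripper_force: 12.1
now [-69.    4.3 160.8] err rot/45deg (tool down, y||stand y) [ 0.001  0.006 -0.   ] shift [-0.008 -0.011 -0.   ] t 3.2833 F [-7.3 -4.  25.3]
```

```bash
python3 -m jog '[[0,0,-0.06,0,0,0,1],[0,0,-0.065,0,0,0,1]]'; python3 -c "
from h import *
for c in('top','scene'):
    p,_=pts(dict(np.load(c+'0.npz'))); q=S.inv().apply(p-O)*1e3
    m=(q[:,0]>75)&(abs(q[:,1])<160)&(q[:,2]>100); print(c,m.sum(),q[m].min(0) if m.any() else '', q[m].max(0) if m.any() else '')
to(95,80,210)"
```

```text
t: 3.45
tcp_pos: [0.4344, 0.1536, 0.207]
tool_rot: [0.095, 0.995, -0.0, -0.001]
wrist_force: [0.7, 0.0, 0.5]
finger_gap: 0.0
gripper_force: 0.0
top 11351 [ 168.0280271  -159.90465623  100.03105983] [640.67389138 159.99800976 426.28474402]
scene 39857 [ 162.55718129 -159.98873429  100.00037195] [667.98305287 159.97974803 513.05762131]
now [-70.7   3.8 207. ] err rot/45deg (tool down, y||stand y) [-0.001 -0.003 -0.   ] shift [-0.414  0.19  -0.009] t 3.45 F [0.7 0.  0.5]
```

```bash
python3 -m jog '[[-0.08,0.038,-0.005,0,0,0,1],[-0.083,0.038,0,0,0,0,1],[-0.083,0.038,0,0,0,0,1],[-0.084,0.038,0,0,0,0,1],[-0.084,0.038,0,0,0,0,1],[0,0,0,0,0,0,1]]'; python3 -c "
from h import *
to(95,80,167)"
```

```text
t: 3.95
tcp_pos: [0.6174, 0.1985, 0.2051]
tool_rot: [0.095, 0.995, -0.0, -0.001]
wrist_force: [-1.7, -1.8, -1.2]
finger_gap: 0.006
gripper_force: 0.0
now [100.5  82.5 205.1] err rot/45deg (tool down, y||stand y) [-0.001 -0.002 -0.001] shift [ 0.014 -0.006  0.095] t 3.95 F [-1.7 -1.8 -1.2]
```

```bash
python3 -m jog '[[0,-0.006,0.05,0,0,0,1],[0,0,0.045,0,0,0,1],[0.034,0,0,0,0,0,1],[0.034,0,0,0,0,0,1],[0.034,0,0,0,0,0,1],[0.034,0,0,0,0,0,1]]';python3 -c "
from h import *
to(16,80,160)"; python3 -m jog '[[0.037,0,0.01,0,0,0,1],[0.037,0,0.01,0,0,0,1],[0.028,0,0.02,0,0,0,1],[0.028,0,0.022,0,0,0,1],[0.008,0,0.012,0,0,0,1],[0.007,0,0.01,0,0,0,1],[0,0,0,0,0,0,1]]'; python3 -c "
from h import *
to(-12,80,131)"
```

```text
t: 4.45
tcp_pos: [0.5579, 0.2052, 0.1707]
tool_rot: [0.095, 0.995, -0.0, -0.0]
wrist_force: [1.0, 0.0, 0.1]
finger_gap: -0.002
gripper_force: 0.3
now [ 40.9  77.8 170.7] err rot/45deg (tool down, y||stand y) [-0. -0. -0.] shift [0.062 0.005 0.027] t 4.45 F [1.  0.  0.1]
t: 5.03
tcp_pos: [0.5011, 0.2161, 0.1368]
tool_rot: [0.095, 0.995, -0.0, -0.0]
wrist_force: [0.4, 0.1, 0.1]
finger_gap: 0.001
gripper_force: 0.0
now [-17.   77.7 136.8] err rot/45deg (tool down, y||stand y) [-0.001 -0.001  0.   ] shift [-0.012  0.006  0.015] t 5.0333 F [0.4 0.1 0.1]
```

```bash
python3 -m jog '[[-0.01,0.006,0.008,0,0,0,1],[0,0,0.006,0,0,0,1],[0,0,0.004,0,0,0,1],[0,0,0.002,0,0,0,1],[0,0,0,0,0,0,1]]'; python3 - <<'E'
from h import *
to(-12,80,131); s=snapshot("scene"); np.savez("scene1.npz",**s); cv2.imwrite("pics/v1.png",cv2.resize(s["image"][150:360,190:400,::-1],(600,600),interpolation=3))
E
```

```text
t: 5.45
tcp_pos: [0.5072, 0.2182, 0.1328]
tool_rot: [0.095, 0.995, 0.001, 0.001]
wrist_force: [-8.1, -0.8, 19.9]
finger_gap: 0.004
gripper_force: 9.8
now [-11.4  81.  132.8] err rot/45deg (tool down, y||stand y) [ 0.004  0.003 -0.001] shift [ 0.002 -0.002  0.004] t 5.45 F [-8.1 -0.8 19.9]
```

View pics/v1.png

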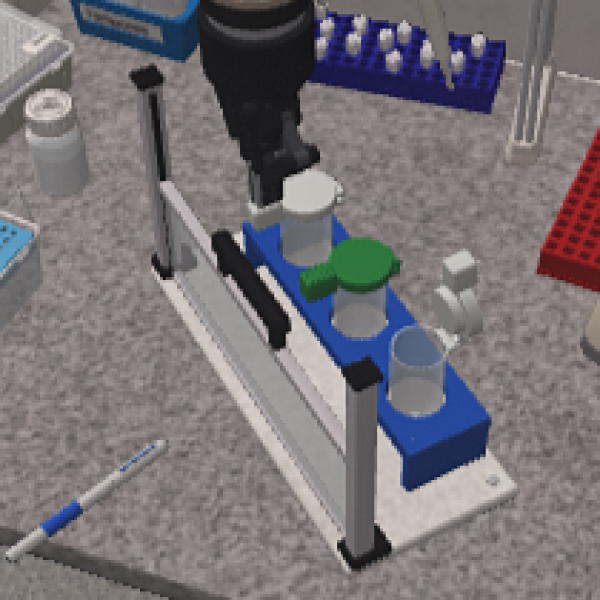

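Shield is down (handle at (250,290)) and white cap A is shut at (310,195). Next is cap B at (460,290).

```bash
python3 -m jog '[[0,0,-0.098,0,0,0,1],[0,0,-0.098,0,0,0,1],[-0.055,-0.08,0,0,0,0,1],[-0.055,-0.08,0,0,0,0,1],[-0.055,-0.08,0,0,0,0,1],[-0.055,-0.08,0,0,0,0,1],[-0.055,-0.08,0,0,0,0,1],[0,0,0,0,0,0,1]]'; python3 -c "
from h import *
to(98,-80,168)"
```

```text
t: 6.17
tcp_pos: [0.5867, 0.0338, 0.2074]
tool_rot: [0.098, 0.995, -0.001, 0.001]
wrist_force: [0.2, 1.1, 0.7]
finger_gap: 0.001
gripper_force: 0.0
now [101.5 -85.  207.4] err rot/45deg (tool down, y||stand y) [-0.003  0.002 -0.009] shift [0.009 0.013 0.098] t 6.1667 F [0.2 1.1 0.7]
```

```bash
python3 -m jog '[[0,0.01,0.05,0,0,0,1],[0,0,0.048,0,0,0,1],[0.034,0,0,0,0,0,1],[0.034,0,0,0,0,0,1],[0.034,0,0,0,0,0,1],[0.034,0,0,0,0,0,1],[0.037,0,0.01,0,0,0,1],[0.037,0,0.01,0,0,0,1]]'; python3 -m jog '[[0.028,0,0.02,0,0,0,1],[0.028,0,0.022,0,0,0,1],[0.008,0,0.012,0,0,0,1],[0,0,0.008,0,0,0,1],[0,0,0,0,0,0,1]]'; python3 -c "
from h import *
to(-12,-80,131)"
```

```text
t: 6.83
tcp_pos: [0.5027, 0.0596, 0.1609]
tool_rot: [0.095, 0.995, 0.0, 0.001]
wrist_force: [1.0, 0.5, 0.1]
finger_gap: 0.002
gripper_force: 0.3
t: 7.25
tcp_pos: [0.4773, 0.0643, 0.1355]
tool_rot: [0.095, 0.995, -0.0, -0.0]
wrist_force: [1.1, 0.2, 0.3]
finger_gap: 0.001
gripper_force: 0.0
now [-11.7 -75.7 135.5] err rot/45deg (tool down, y||stand y) [-0. -0. -0.] shift [ 0.001 -0.011  0.011] t 7.25 F [1.1 0.2 0.3]
```

```bash
python3 -m jog '[[0,-0.008,0.006,0,0,0,1],[0,0,0.004,0,0,0,1],[0,0,0.002,0,0,0,1],[0,0,0,0,0,0,1],[0,0,0,0,0,0,1]]'; python3 -c "
from h import *
to(-12,-80,131)"
```

```text
t: 7.67
tcp_pos: [0.4775, 0.0614, 0.1332]
tool_rot: [0.095, 0.995, 0.001, 0.001]
wrist_force: [-5.0, 1.2, 13.2]
finger_gap: 0.0
gripper_force: 6.5
now [-11.  -78.6 133.2] err rot/45deg (tool down, y||stand y) [ 0.002  0.003 -0.001] shift [ 0.003 -0.004  0.005] t 7.6667 F [-5.   1.2 13.2]
```

```bash
python3 -m jog '[[0,0,-0.075,0,0,0,1],[0,0,-0.075,0,0,0,0.1],[0,0.098,0,0,0,0,0.1],[0,0.098,0,0,0,0,0.1],[0.007,0,0,0,0,0,0.1],[0,0,0,0,0,0,0.1]]'; python3 - <<'E'
from h import *
for c in("top0","scene1"):
    s=dict(np.load(c+".npz")); p,uv=pts(s); q=S.inv().apply(p-O)*1e3; g=s["image"].astype(int)[uv[:,1],uv[:,0]]
    m=(g[:,1]>g[:,0]+30)&(g[:,1]>g[:,2]+15)&(q[:,2]>95)&(abs(q[:,1])<40)&(abs(q[:,0])<70)
    t=m&(q[:,0]<-8); print(c,m.sum(),t.sum(),np.round(np.percentile(q[t],[3,50,97],axis=0),1).tolist(),np.round(np.percentile(q[m],[3,97],axis=0),1).tolist())
to(-14,0,112); print(robot.sense()["finger_gap"])
E
```

```text
t: 8.17
tcp_pos: [0.489, 0.14, 0.191]
tool_rot: [0.094, 0.996, -0.0, 0.0]
wrist_force: [0.2, -0.5, 0.1]
finger_gap: 0.448
gripper_force: 0.0
top0 370 45 [[-24.3, -5.8, 118.1], [-16.5, 0.9, 121.9], [-9.2, 6.5, 126.6]] [[-20.9, -17.7, 111.3], [44.5, 18.9, 124.1]]
scene1 456 94 [[-26.3, -8.9, 108.1], [-18.3, -3.8, 121.9], [-8.4, 6.2, 126.3]] [[-25.3, -21.3, 109.2], [43.2, 17.3, 125.0]]
now [-14.5   0.8 191. ] err rot/45deg (tool down, y||stand y) [-0.     0.     0.003] shift [-0.001 -0.002  0.198] t 8.1667 F [ 0.2 -0.5  0.1]
0.44813719696451454
```

```bash
python3 -m jog '[[0,0,0.06,0,0,0,0.1],[0,0,0.06,0,0,0,0.1],[0,0,0.05,0,0,0,0.1],[0,0,0.028,0,0,0,0.1],[0,0,0,0,0,0,1],[0,0,0,0,0,0,1],[0,0,0,0,0,0,1],[0,0,0,0,0,0,1]]' 30; python3 -m jog '[[0,0,0,0,0,0,1],[0,0,0,0,0,0,1]]'; python3 -c "
from h import *; to(-14,0,112)"
```

```text
t: 8.83
tcp_pos: [0.4883, 0.1385, 0.1124]
tool_rot: [0.095, 0.995, -0.0, -0.0]
wrist_force: [-1.0, 0.1, -4.9]
finger_gap: 0.18
gripper_force: 33.1
t: 9.0
tcp_pos: [0.4884, 0.1385, 0.1122]
tool_rot: [0.095, 0.995, -0.0, -0.0]
wrist_force: [-0.6, -1.6, -3.1]
finger_gap: 0.177
gripper_force: 33.2
now [-14.9  -0.8 112.2] err rot/45deg (tool down, y||stand y) [-0.001  0.    -0.001] shift [-0.002  0.002  0.001] t 9.0 F [-0.6 -1.6 -3.1]
```

```bash
python3 -m jog '[[-0.003,0,-0.019,0,0,0,1],[-0.006,0,-0.019,0,0,0,1],[-0.008,0,-0.018,0,0,0,1],[-0.0105,0,-0.017,0,0,0,1],[-0.0125,0,-0.0155,0,0,0,1],[-0.0145,0,-0.0135,0,0,0,1],[0,0,0,0,0,0,1]]';  python3 - <<'E'
from h import *
to(-14,0,112); s=snapshot("scene"); cv2.imwrite("pics/v2.png",cv2.resize(s["image"][150:360,190:400,::-1],(600,600),interpolation=3))
E
```

```text
t: 9.58
tcp_pos: [0.5102, 0.1344, 0.1542]
tool_rot: [0.095, 0.995, 0.0, -0.0]
wrist_force: [-5.8, -2.3, 3.4]
finger_gap: 0.181
gripper_force: 34.9
now [  7.4  -0.7 154.2] err rot/45deg (tool down, y||stand y) [ 0.    -0.    -0.001] shift [0.053 0.002 0.105] t 9.5833 F [-5.8 -2.3  3.4]
```

View pics/v2.png

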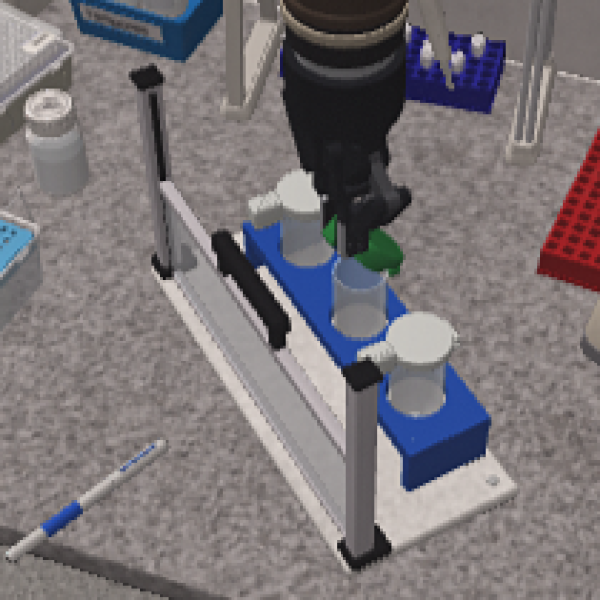

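Both white caps are shut, at (300,190) and (420,340). The green cap is half lifted at (370,245), held in the fingers. I'll carry on along the arc.

```bash
python3 -m jog '[[-0.016,0,-0.012,0,0,0,1],[-0.017,0,-0.01,0,0,0,1],[-0.0185,0,-0.008,0,0,0,1],[-0.019,0,-0.006,0,0,0,1],[-0.019,0,-0.002,0,0,0,1],[-0.019,0,0,0,0,0,1],[0,0,0,0,0,0,1]]';  python3 -c "
from h import *; to(52,0,178)"
```

```text
t: 10.22
tcp_pos: [0.5541, 0.126, 0.1687]
tool_rot: [0.095, 0.995, -0.0, 0.001]
wrist_force: [-1.6, -2.5, 0.3]
finger_gap: 0.181
gripper_force: 30.3
now [ 52.   -0.7 168.7] err rot/45deg (tool down, y||stand y) [ 0.     0.002 -0.001] shift [ 0.     0.002 -0.023] t 10.2167 F [-1.6 -2.5  0.3]
```

```bash
python3 -m jog '[[-0.015,0,0.001,0,0,0,1],[-0.012,0,0.002,0,0,0,1],[0,0,0,0,0,0,1],[0,0,0,0,0,0,0.1],[0,0,0,0,0,0,0.1],[0,0,0,0,0,0,0.1],[0,0,0,0,0,0,0.1]]';  python3 -m jog '[[0,0,-0.07,0,0,0,0.1],[0,0,-0.08,0,0,0,0.1],[0,0,0,0,0,0,0.1]]'; python3 - <<'E'
from h import *
to(-66,0,235); s=snapshot("scene"); cv2.imwrite("pics/v3.png",cv2.resize(s["image"][150:360,190:400,::-1],(600,600),interpolation=3))
p,uv=pts(s); q=S.inv().apply(p-O)*1e3; g=s["image"].astype(int)[uv[:,1],uv[:,0]]
m=(g[:,1]>g[:,0]+30)&(g[:,1]>g[:,2]+15)&(q[:,2]>95)&(abs(q[:,1])<40)&(abs(q[:,0])<120); print(np.round(np.percentile(q[m],[3,50,97],axis=0),1))
E
```

```text
t: 10.8
tcp_pos: [0.5635, 0.1247, 0.1672]
tool_rot: [0.095, 0.995, 0.0, 0.001]
wrist_force: [0.8, -0.1, -0.4]
finger_gap: 0.45
gripper_force: 0.0
t: 11.05
tcp_pos: [0.565, 0.125, 0.2328]
tool_rot: [0.095, 0.995, 0.001, 0.004]
wrist_force: [1.2, -0.1, 1.2]
finger_gap: 0.45
gripper_force: 0.0
now [ 63.    0.4 232.8] err rot/45deg (tool down, y||stand y) [0.005 0.01  0.   ] shift [ 0.322 -0.001 -0.008] t 11.05 F [ 1.2 -0.1  1.2]
[[ 38.7 -21.5 105.5]
 [ 46.2  -6.2 147.8]
 [ 60.3  12.1 180.5]]
```

View pics/v3.png

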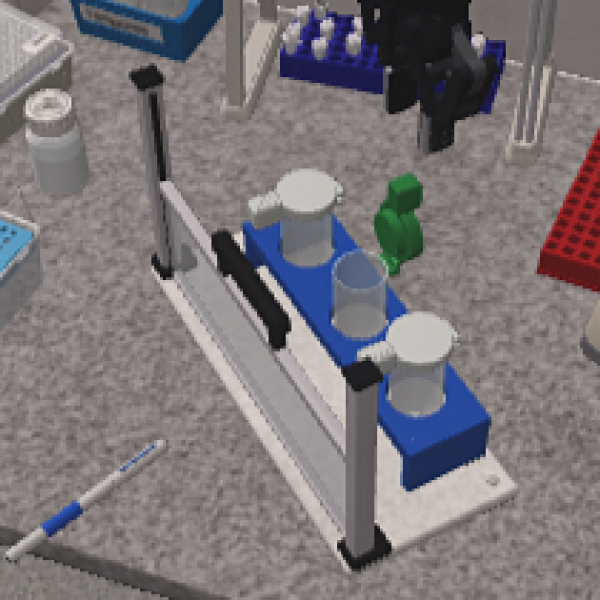

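Green cap stands upright at (400,225), shield still down, white caps shut. Next I'll raise the shield.

```bash
python3 -m jog '[[0.08,0,-0.01,0,0,0,0.1],[0.08,0,0,0,0,0,0.1],[0.081,0,0,0,0,0,0.1],[0.081,0,0,0,0,0,0.1],[0,0,0,0,0,0,0.1]]'; python3 - <<'E'
from h import *
to(-66,0,215); print(robot.sense()["joint_positions"])
s=snapshot("top"); p,uv=pts(s); q=S.inv().apply(p-O)*1e3
s2=snapshot("scene"); p2,uv2=pts(s2); q2=S.inv().apply(p2-O)*1e3
for q,g in((q,s["image"].astype(int)[uv[:,1],uv[:,0]]),(q2,s2["image"].astype(int)[uv2[:,1],uv2[:,0]])):
    m=(g.max(1)<70)&(abs(q[:,1])<60)&(abs(q[:,0]+66)<25)&(q[:,2]>125)&(q[:,2]<160); print(m.sum(),np.round(np.percentile(q[m],[3,50,97],axis=0),1).tolist() if m.any() else 0)
E
```

```text
t: 11.52
tcp_pos: [0.4319, 0.149, 0.2306]
tool_rot: [0.094, 0.996, 0.0, -0.001]
wrist_force: [0.9, 0.2, 0.1]
finger_gap: 0.45
gripper_force: 0.0
now [-72.3  -1.2 230.6] err rot/45deg (tool down, y||stand y) [-0.    -0.003  0.002] shift [-0.016  0.003  0.039] t 11.5167 F [0.9 0.2 0.1]
[ 3.31686271e-01 -1.13478248e-03 -2.01235533e-01  1.37253274e+00
  9.45667494e-04  5.20033195e-01]
0 0
346 [[-73.3, -47.6, 129.2], [-69.0, -7.8, 149.8], [-61.2, 41.2, 153.0]]
```

```bash
python3 -m jog '[[-0.01,0,0,0,0,0.154,0.1],[0,0,0,0,0,0.154,0.1],[0,0,0,0,0,0.154,0.1],[0,0,0,0,0,0.154,0.1],[0,0,0,0,0,0.154,0.1],[0,0,0,0,0,0.154,0.1],[0,0,0,0,0,0.154,0.1]]' >/dev/null; python3 -m jog '[[0,0,0,0,0,0.154,0.1],[0,0,0,0,0,0.154,0.1],[0,0,0,0,0,0.154,0.1],[0,0,0,0,0,0.154,0.1],[0,0,0,0,0,0.154,0.1],[0,0,0,0,0,0.154,0.1],[0,0,0,0,0,0,0.1]]'; python3 -c "
from h import *; to(-66,0,140)"
```

```text
t: 12.78
tcp_pos: [0.4418, 0.1478, 0.2301]
tool_rot: [0.773, 0.635, -0.0, 0.0]
wrist_force: [-0.2, -0.5, -0.2]
finger_gap: 0.45
gripper_force: 0.0
now [-62.3  -0.4 230.1] err rot/45deg (tool down, y||stand y) [-0.     0.    -2.007] shift [ 0.001 -0.009  0.225] t 12.7833 F [-0.2 -0.5 -0.2]
```

```bash
python3 -m jog '[[0,-0.009,0.07,0,0,0,0.1],[0,0,0.07,0,0,0,0.1],[0,0,0.06,0,0,0,0.1],[0,0,0.025,0,0,0,0.1],[0,0,0,0,0,0,1],[0,0,0,0,0,0,1],[0,0,0,0,0,0,1],[0,0,0,0,0,0,1]]' 60; python3 -m jog '[[0,0,0,0,0,0,1],[0,0,0,0,0,0,1]]'; python3 -c "
from h import *; to(-66,0,232)"
```

```text
t: 13.45
tcp_pos: [0.4385, 0.1483, 0.1418]
tool_rot: [0.772, 0.636, 0.001, 0.001]
wrist_force: [4.8, -3.3, -6.5]
finger_gap: 0.148
gripper_force: 62.7
t: 13.62
tcp_pos: [0.4386, 0.1483, 0.1418]
tool_rot: [0.772, 0.636, 0.001, 0.001]
wrist_force: [5.9, -2.6, -6.5]
finger_gap: 0.146
gripper_force: 62.7
now [-65.6  -0.6 141.8] err rot/45deg (tool down, y||stand y) [ 0.003  0.004 -2.002] shift [ 0.001 -0.    -0.225] t 13.6167 F [ 5.9 -2.6 -6.5]
```

```bash
python3 -m jog '[[0,0,-0.015,0,0,0,1],[0,0,-0.03,0,0,0,1],[0,0,-0.035,0,0,0,1],[0,0,-0.035,0,0,0,1],[0,0,-0.035,0,0,0,1],[0,0,-0.035,0,0,0,1],[0,0,-0.03,0,0,0,1],[0,0,-0.01,0,0,0,1]]'; python3 -m jog '[[0,0,-0.003,0,0,0,1],[0,0,-0.002,0,0,0,1],[0,0,0,0,0,0,1]]'; python3 -c "
from h import *; to(-66,0,232)"
```

```text
t: 14.28
tcp_pos: [0.4384, 0.1483, 0.2312]
tool_rot: [0.772, 0.636, 0.0, 0.001]
wrist_force: [11.4, -1.0, -37.4]
finger_gap: 0.146
gripper_force: 63.1
t: 14.53
tcp_pos: [0.4385, 0.1483, 0.2311]
tool_rot: [0.772, 0.636, -0.0, 0.001]
wrist_force: [11.4, -1.2, -22.4]
finger_gap: 0.146
gripper_force: 65.2
now [-65.7  -0.6 231.1] err rot/45deg (tool down, y||stand y) [-1.000e-03  2.000e-03 -2.002e+00] shift [ 0.002 -0.001 -0.002] t 14.5333 F [ 11.4  -1.2 -22.4]
```

Raised to the stop (force −37 N). Now I'll open, back off upward and check.

```bash
python3 -m jog '[[0,0,0,0,0,0,0.1],[0,0,0,0,0,0,0.1],[0,0,0,0,0,0,0.1],[0,0,0,0,0,0,0.1],[0,0,-0.05,0,0,0,0.1],[0,0,-0.07,0,0,0,0.1],[0,0,-0.07,0,0,0,0.1],[0,0,-0.03,0,0,0,0.1]]'; python3 -m jog '[[0,0,0,0,0,0,0.1],[0,0,0,0,0,0,0.1]]'; python3 - <<'E'
from h import *
to(-66,0,232); s=snapshot("scene"); cv2.imwrite("pics/v4.png",cv2.resize(s["image"][150:360,190:400,::-1],(600,600),interpolation=3))
p,uv=pts(s); q=S.inv().apply(p-O)*1e3; g=s["image"].astype(int)[uv[:,1],uv[:,0]]
m=(g.max(1)<70)&(abs(q[:,1])<50)&(abs(q[:,0]+66)<15)&(q[:,2]>215)&(q[:,2]<250); print(m.sum(),np.round(np.percentile(q[m],[50,97],axis=0),1))
for n in("buffer_jar","petri_dish"): print(n,[np.round(np.median(pts(s,r["region"])[0],0),3) for r in nets.regions_of(n,"scene")[:1]])
E
```

```text
t: 15.2
tcp_pos: [0.4374, 0.1489, 0.3251]
tool_rot: [0.772, 0.636, 0.003, 0.001]
wrist_force: [-0.2, 0.2, 0.2]
finger_gap: 0.445
gripper_force: 0.0
t: 15.37
tcp_pos: [0.4373, 0.1489, 0.3215]
tool_rot: [0.772, 0.636, 0.001, 0.0]
wrist_force: [0.9, -0.6, -0.6]
finger_gap: 0.445
gripper_force: 0.0
now [-6.690e+01 -3.000e-01  3.215e+02] err rot/45deg (tool down, y||stand y) [ 3.000e-03  1.000e-03 -2.002e+00] shift [0.    0.002 0.224] t 15.3667 F [ 0.9 -0.6 -0.6]
393 [[-69.3  -7.8 239.5]
 [-61.4  41.  242.7]]
buffer_jar [array([0.455, 0.431, 0.056])]
petri_dish [array([ 0.516, -0.194,  0.006])]
```

View pics/v4.png

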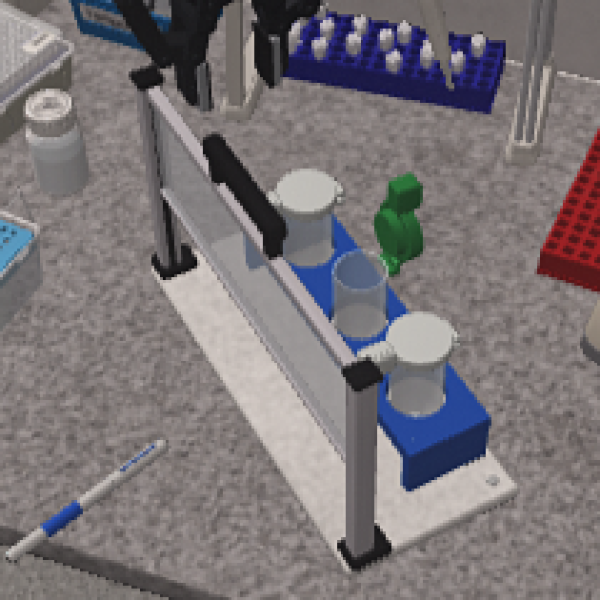

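The shield is up (handle at (245,195), top about 240 mm). The white caps are shut, the green cap is upright, the jar and dish have not moved, and the gripper is clear of everything.

```bash
python3 -c "
from plant import robot; print(robot.finish_job())"
```

```text
the job is handed in; nothing more can be done
None
```

The job is handed in (no verdict came back): in the last image both white caps are shut, the green cap stands upright and the shield is fully up, with the jar and petri dish where they started.

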